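# Ready the toner flask shaker

## Robot

A 6-joint arm with a two-finger parallel gripper is mounted at the origin on the work surface. World frame = base frame: x ahead of the robot, y to its left, z up, the work surface at z = 0. Lengths are in m, angles in rad, forces in N, time in s.
With the tool pointing down it reaches from about 0.25 to 0.775 m from the base axis. Payload 4 kg.
Tool frame: the origin (TCP) lies between the finger pads; the fingertips stand 11 mm ahead of it and the grasp point (between the pads) lies 8 mm behind it (robot.tip_extent is the z of the fingertips in the tool frame, in m); z points along the fingers, y is the line along which they close (so a half turn about z gives the same grasp; the last joint's range is limited). The gripper opens to 94 mm and grips with 3 to 60 N. Pads are 16 mm wide; open, the fingers measure 119 mm over their backs; the gripper's body (75 mm by 177 mm) begins 78 mm behind the grasp point.
Start: joints at [1.184, 0.087, 1.371, -0, 1.684, -0.103], TCP at [0.154, 0.528, 0.217] pointing down, gripper open.
Joint ranges: [-3.1, 3.1], [-0.76, 2.03], [0.27, 2.55], [-1.08, 4.22], [0.17, 2.65], [-2.57, 2.57]. Speed limits (rad/s): [2.79, 2.79, 3.14, 3.14, 3.14, 3.14].

## Interface

Orientations are given as [roll, pitch, yaw] about the fixed x, y, z axes, in that order (R = Rz(yaw) Ry(pitch) Rx(roll)).
In Python, from bench import robot, imaging gives the robot as it stands.
- The arm moves only by the shell command python3 -m pendant 'ROWS'. ROWS is JSON, a list of rows, each a list of 7 numbers: the shift along the world's x, y, z in cm, then the turn, a rotation vector about the world's x, y, z in degrees, then the opening, from 0 (shut) to 1 (fully open). In form: [[dx, dy, dz, ax, ay, az, jaw], ...]. A call has 1 to 8 rows; each row shifts and turns the commanded pose from where the row before left it; what a row does not reach is not made up. A row lasts 1/10 s, in which the tool goes at most 50 mm and 8.59 degrees, less where a joint would pass 70% of its speed; a pose out of reach is approached as far as the arm can. A call is refused whole if a number of a shift passes 5 or a number of a turn 8.59, either way. A call with a gripper value outside its range is refused whole. The fingers move at their own pace and stop on an object; the grip force is fixed at half the most. Time passes only in rows, so rows that do not move let the fingers close. It gives the time, the measured TCP pose, the force, the opening and the grip force at its end, in the units of the state.
- robot.get_obs(): the state, without advancing time (a new reading comes with each control period).
- imaging.snapshot(name): name is "side" or "top"; returns the picture (384x512x3 uint8, red, green, blue); there is no depth.
- imaging.camera_params(name): a dict with "camera_matrix" (3x3 intrinsics, pixels), "R" (3x3) and "t" (3): a world point X has camera coordinates R X + t. Camera axes: x right, y down, z forward; pixel columns grow to the right and rows downward; lengths in m; the calibration is good to about 2 mm. A picture is of the moment at which its call begins. camera_params takes no time and is no camera call.
- robot.close_job(): hands the job in; it is judged then, once.
The state is a dict: "time": time; "joint_positions": joint angles; "qvel": joint speeds; "joint_torque": joint torques, N m; "tool_pos": TCP position; "ee_rot": TCP orientation; "wrist_force": force on the tool from outside, world axes, zero at the start; "wrist_torque": the same for the moment, N m; "width": finger opening in m; "finger_force": force on a finger pad.
Only numpy, scipy, OpenCV 4.12 (cv2) and the standard library are available. Lean on these libraries where they do the work, as an engineer would, in place of code of your own. Each camera call takes 0.05 s, during which the arm holds its last target. There are 200 camera calls.

## Task

Stand all the tipped-over flasks upright on the floor of the shaker tray, where one flask already stands. When every flask stands on the tray floor, lay the retaining bar over them, flat in the forks of both end posts and roughly centred; only after that start the shaker by pulling its sprung plunger up to its stop for a moment and letting it go back down. Everything must be left so, and the tape, cup and jar stay where they are.

Things in the scene. Friction and masses are not known exactly. Their poses are not given: they have to be found in the camera images.
- tray: fixed aluminium shaker tray, the lane: floor 650 mm long (its y) by 135 mm (its x), top of floor 12 mm above the bench, open ends, low lips along both long sides (12 mm above the floor, 5 mm thick); at each end a dark steel post with a fork on top; origin on the bench under the tray's centre, z up
- tray_floor (a point): centre of the tray's floor, on its upper face; axes as the tray
- fork_left (a point): middle of the seat of the forked post at the tray's +y end, 345 mm from the tray's centre and 120 mm above its floor; the seat is 20 mm long along y, the gap between its two prongs is 34 mm (along x), the prongs stand 28 mm above the seat, 8 mm thick
- fork_right (a point): the same at the tray's -y end
- bar: loose aluminium retaining bar, 740 mm long (its y), 20 mm wide (x), 12 mm thick (z), 0.3 kg, with a black grip 70 mm long, 18 mm wide and 24 mm high standing on the middle of its top (overall 36 mm high); origin at the centre of the underside
- plunger_knob (a point): centre of the round black knob (30 mm across, 22 mm high) on the starter's plunger, which stands upright on a fixed grey box 60 x 80 x 45 mm between the tray and the robot; the knob's top is 85 mm above the bench when down
- plunger (a joint): height of the sprung plunger: 0 down (home), 0.035 m pulled up to its stop; the spring (2.4 N at home, 6.6 N at the stop) draws it back down when let go
- tape_roll: roll of green masking tape lying flat, 90 mm across, 24 mm high, bystander; origin at the centre of its underside
- mixing_cup: open grey mixing cup 84 mm across, 100 mm high, bystander; origin at the centre of its underside
- jar: closed jar 70 mm across, 80 mm high, bystander; origin at the centre of its underside
- tipped1: square white plastic flask, 48 x 48 mm body 76 mm tall with a round black cap 27 mm across, 20 mm tall (96 mm overall), 0.2 kg, centre of mass 20 mm above its underside; origin on its axis 48 mm above the underside, z from base to cap, x and y square to the sides; lies on its side across the tray at the start, cap towards or away from the robot; three or four such are present
- tipped2: square white plastic flask, 48 x 48 mm body 76 mm tall with a round black cap 27 mm across, 20 mm tall (96 mm overall), 0.2 kg, centre of mass 20 mm above its underside; origin on its axis 48 mm above the underside, z from base to cap, x and y square to the sides; lies on its side across the tray at the start, cap towards or away from the robot; three or four such are present
- tipped3: square white plastic flask, 48 x 48 mm body 76 mm tall with a round black cap 27 mm across, 20 mm tall (96 mm overall), 0.2 kg, centre of mass 20 mm above its underside; origin on its axis 48 mm above the underside, z from base to cap, x and y square to the sides; lies on its side across the tray at the start, cap towards or away from the robot; three or four such are present
- tipped4: square white plastic flask, 48 x 48 mm body 76 mm tall with a round black cap 27 mm across, 20 mm tall (96 mm overall), 0.2 kg, centre of mass 20 mm above its underside; origin on its axis 48 mm above the underside, z from base to cap, x and y square to the sides; lies on its side across the tray at the start, cap towards or away from the robot; three or four such are present
- standing: square white plastic flask, 48 x 48 mm body 76 mm tall with a round black cap 27 mm across, 20 mm tall (96 mm overall), 0.2 kg, centre of mass 20 mm above its underside; origin on its axis 48 mm above the underside, z from base to cap, x and y square to the sides; already stands upright in the tray at the start
Mind the look-alikes: they are no part of the job. Leave any red look-alike of the tipped3 alone.

How it is judged:
On the way, in this order (a step that is already met when the one before it is completed fails the run):
1. every flask stands upright on the tray floor (angle between each of tipped1, tipped2, tipped3, tipped4, standing's own z axis and vertical below 0.12 rad and x of tipped1 in the frame of tray_floor between -0.05 and 0.05 m and y of tipped1 in the frame of tray_floor between -0.292 and 0.292 m and z of tipped1 in the frame of tray_floor between 0.044 and 0.053 m and linear speed of each of tipped1, tipped2, tipped3, tipped4, standing below 0.03 m/s and x of tipped2 in the frame of tray_floor between -0.05 and 0.05 m and y of tipped2 in the frame of tray_floor between -0.292 and 0.292 m and z of tipped2 in the frame of tray_floor between 0.044 and 0.053 m and x of tipped3 in the frame of tray_floor between -0.05 and 0.05 m and y of tipped3 in the frame of tray_floor between -0.292 and 0.292 m and z of tipped3 in the frame of tray_floor between 0.044 and 0.053 m and x of tipped4 in the frame of tray_floor between -0.05 and 0.05 m and y of tipped4 in the frame of tray_floor between -0.292 and 0.292 m and z of tipped4 in the frame of tray_floor between 0.044 and 0.053 m and x of standing in the frame of tray_floor between -0.05 and 0.05 m and y of standing in the frame of tray_floor between -0.292 and 0.292 m and z of standing in the frame of tray_floor between 0.044 and 0.053 m), for 0.2 s.
2. the bar lies in both forks (all of step 1 and x of bar in the frame of tray_floor between -0.016 and 0.016 m and y of bar in the frame of tray_floor between -0.022 and 0.022 m and z of bar in the frame of tray_floor between 0.115 and 0.126 m and angle between the y axis of bar and the y axis of tray, either way round below 0.06 rad and angle between bar's own z axis and vertical below 0.05 rad and linear speed of bar below 0.03 m/s), for 0.2 s.
3. the plunger is pulled up to its stop, the flasks standing and the bar in place (all of step 2 and value of joint plunger above 0.0305 m), for 0.1 s.
At the end, for the whole second after the job is handed in: every flask present stands within 0.12 rad of upright on the tray floor (centre within 50 mm of the tray's long centre line and 292 mm of its middle along it), at rest; the bar lies on both seats between the prongs, within 22 mm of centred lengthwise, at rest; the plunger is back down within 4 mm (all of step 2 and value of joint plunger below 0.004 m); the robot touches nothing.
It fails at once if the tape roll is shifted more than 30 mm (distance of tape_roll from where it was at the start of the episode above 0.03 m).
It fails at once if the mixing cup is shifted more than 30 mm (distance of mixing_cup from where it was at the start of the episode above 0.03 m).
It fails at once if the jar is shifted more than 30 mm (distance of jar from where it was at the start of the episode above 0.03 m).
Of tipped1, tipped2, tipped3, tipped4 only 3 to 4 are there at a start; the rules pass over those that are not, and their reading is None.
At some moment in a run one of tipped1, tipped2, tipped3, tipped4 may be knocked a few centimetres aside while the robot is not near it.
Once in a run the grip may slacken for a moment while it holds something.
It also fails if it takes over 210 s, if anything falls off the work surface, if the arm or the gripper's body presses on something with over 40 N, if the wrist force passes 120 N, or if a joint passes its speed limit or range.

## Working session

There is one attempt and no reset: what is moved stays moved. The work goes in short steps, Python scripts to look and compute and a shell command to move; the robot and the scene stay as the last step left them, time stands still between calls to the robot, and variables do not carry over. Pictures are saved under pics/ and viewed, at most 14 in all, crops included, and the job is handed in when it is done.

```bash
mkdir -p pics; ls; python3 - <<'E'
from bench import robot, imaging
import cv2,numpy as np
for n in("side","top"):
    im=imaging.snapshot(n); cv2.imwrite(f"pics/{n}0.png",im[:,:,::-1])
    p=imaging.camera_params(n); print(n,p)
    cv2.imwrite(f"pics/{n}0b.png",cv2.resize(im[:,:,::-1],(800,600),interpolation=cv2.INTER_CUBIC))
print(robot.get_obs(),robot.tip_extent)
E
```

```text
pics
side {'camera_matrix': array([[379.56855966,   0.        , 250.10620969],
       [  0.        , 379.56855966, 193.99719788],
       [  0.        ,   0.        ,   1.        ]]), 'R': array([[ 0.82729684, -0.56137812,  0.02084562],
       [-0.34539131, -0.53756357, -0.76924005],
       [ 0.44304038,  0.62918997, -0.63861976]]), 't': array([-0.43580052,  0.26745346,  1.0743756 ])}
top {'camera_matrix': array([[351.54817959,   0.        , 251.41332436],
       [  0.        , 351.54817959, 189.97874894],
       [  0.        ,   0.        ,   1.        ]]), 'R': array([[ 0.01933214, -0.99980476, -0.00408749],
       [-0.99291056, -0.01871895, -0.11738068],
       [ 0.11728124,  0.00632773, -0.99307858]]), 't': array([-0.00476315,  0.53374028,  1.06457673])}
{'time': 0.1, 'joint_positions': array([ 1.18389022e+00,  8.78608859e-02,  1.37207657e+00, -9.97973333e-06,
        1.68358194e+00, -1.03093766e-01]), 'qvel': array([ 6.06557937e-04, -1.78224219e-03, -4.26757340e-03,  3.39416322e-04,
       -3.08535344e-05, -2.82062236e-05]), 'joint_torque': array([ 2.34122839e-03, -3.41251910e+01, -3.03301764e+01,  7.19640311e-02,
        3.04553902e-02, -1.19968663e-04]), 'tool_pos': array([0.15383921, 0.52756688, 0.2154457 ]), 'ee_rot': array([-3.13967512e+00, -1.88418050e-04,  2.85777902e+00]), 'wrist_force': array([-0.40650286,  0.21357828, -1.41800422]), 'wrist_torque': array([-0.02398117,  0.00276024,  0.04113562]), 'finger_force': 0.0, 'width': 0.09370438739449405} 0.011
```

View pics/top0b.png

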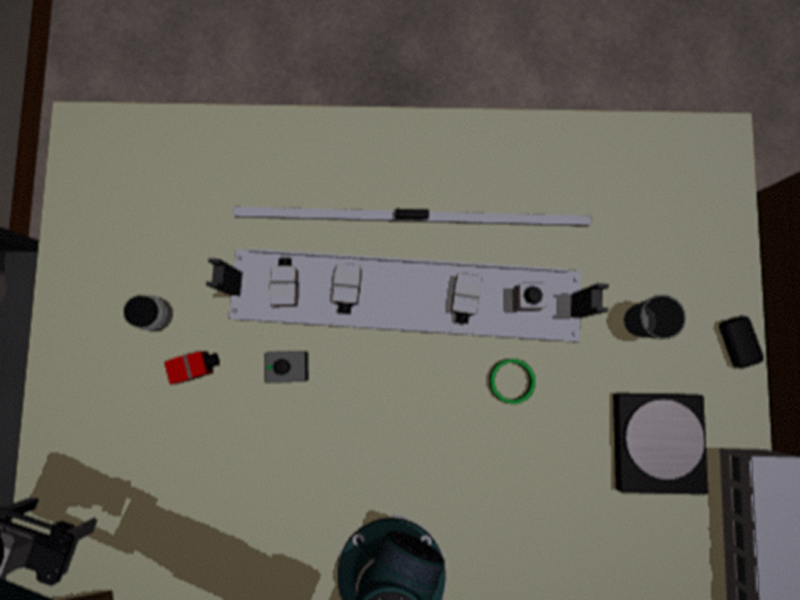

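View pics/side0b.png

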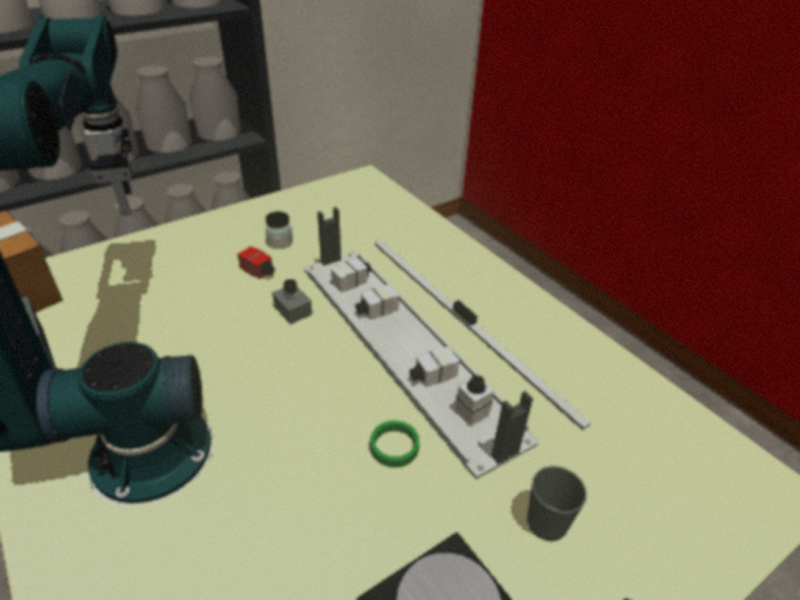

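The top view shows three tipped flasks: (284,283) with its cap away from the robot, and (346,288) and (465,295) with caps towards it. The standing flask is at (532,295), the bar runs (235,212)–(590,220), the starter is at (285,367), and the red decoy is at (190,367). Next I'll measure these with masks.

```bash
cat > h.py <<'E'
from bench import robot, imaging
import cv2,numpy as np
P={n:imaging.camera_params(n) for n in("side","top")}
def ray(n,uv):
    p=P[n];d=p["R"].T@np.linalg.solve(p["camera_matrix"],[uv[0],uv[1],1.]);return -p["R"].T@p["t"],d
def plane(n,uv,z):
    c,d=ray(n,uv);return (c+d*(z-c[2])/d[2]).round(4)
def tri(a,b):   # a top uv, b side uv -> point, gap
    c1,d1=ray("top",a);c2,d2=ray("side",b);d1/=np.linalg.norm(d1);d2/=np.linalg.norm(d2)
    s=np.linalg.lstsq(np.c_[d1,-d2],c2-c1,rcond=None)[0];p,q=c1+s[0]*d1,c2+s[1]*d2
    return ((p+q)/2).round(4),np.linalg.norm(p-q).round(4)
def proj(n,X):
    p=P[n];x=p["camera_matrix"]@(p["R"]@np.array(X,float)+p["t"]);return (x[:2]/x[2]).round(1)
def blobs(im,mask,amin=15):
    k,l,s,c=cv2.connectedComponentsWithStats(mask.astype(np.uint8),connectivity=4)
    out=[]
    for i in range(1,k):
        if s[i,4]>=amin:
            r=cv2.minAreaRect(np.argwhere(l==i)[:,::-1].astype(np.float32));out.append((s[i].tolist(),c[i].round(1).tolist(),[np.round(v,1).tolist() for v in r]))
    return out
def snap(n,f=None):
    im=imaging.snapshot(n)
    if f: cv2.imwrite(f,im[:,:,::-1])
    return im
E
python3 - <<'E'
from h import *
for n in("top","side"):
    im=cv2.imread(f"pics/{n}0.png")[:,:,::-1]; i=im.astype(int); mx=i.max(2);mn=i.min(2)
    if n=="top": roi=(slice(125,260),slice(75,445))
    else: roi=(slice(125,350),slice(145,390))
    R=np.zeros(mx.shape,bool);R[roi]=1
    print(n,"WHITE");[print(b) for b in blobs(im,R&(mx>90)&(i[:,:,0]-i[:,:,2]<12),30)]
    print("DARK");[print(b) for b in blobs(im,R&(mx<60),12)]
    x=(slice(155,222),slice(130,395)) if n=="top" else (slice(130,310),slice(170,390))
    cv2.imwrite(f"pics/{n}c.png",cv2.resize(im[x][:,:,::-1],None,fx=3,fy=3,interpolation=cv2.INTER_CUBIC))
E
```

```text
top WHITE
([149, 132, 103, 10, 726], [200.2, 136.1], [[200.0, 136.2], [102.1, 7.6], 1.6])
([274, 135, 105, 10, 761], [326.4, 139.3], [[326.0, 139.4], [104.0, 8.0], 1.5])
([146, 158, 227, 61, 9429], [256.7, 187.9], [[259.7, 188.1], [225.6, 47.6], 3.8])
([315, 229, 28, 30, 222], [328.8, 243.2], [[328.5, 243.5], [29.0, 27.0], 90.0])
([412, 256, 25, 4, 74], [424.0, 257.8], [[424.0, 257.5], [24.0, 3.0], -0.0])
DARK
([252, 134, 22, 8, 155], [262.7, 137.1], [[262.5, 137.5], [7.0, 21.0], 90.0])
([178, 165, 8, 5, 37], [181.8, 167.1], [[181.5, 167.0], [4.0, 7.0], 90.0])
([132, 166, 23, 23, 345], [144.1, 177.7], [[143.4, 177.1], [21.6, 21.1], 7.6])
([189, 179, 2, 16, 25], [189.4, 185.8], [[189.5, 186.5], [15.0, 1.0], 90.0])
([365, 182, 24, 21, 370], [375.5, 192.6], [[376.5, 192.0], [20.0, 23.0], 90.0])
([328, 183, 14, 16, 74], [330.6, 192.1], [[334.5, 190.5], [13.0, 15.0], 0.0])
([335, 184, 12, 11, 97], [340.7, 188.6], [[340.8, 188.8], [10.6, 9.9], 45.0])
([79, 189, 23, 21, 355], [90.0, 198.9], [[90.0, 198.5], [20.5, 20.5], 45.0])
([399, 190, 39, 26, 787], [419.0, 203.2], [[418.0, 202.5], [25.0
[... 1592 characters left out ...]
0.0])
([182, 180, 7, 8, 44], [185.3, 183.4], [[185.0, 183.5], [7.0, 6.0], 90.0])
([229, 193, 7, 7, 35], [231.7, 196.7], [[232.0, 196.0], [6.0, 6.0], 0.0])
([291, 194, 13, 13, 86], [296.9, 200.1], [[296.9, 200.1], [15.6, 5.5], 40.6])
([263, 234, 8, 9, 52], [266.7, 238.8], [[266.5, 238.0], [8.0, 7.0], 90.0])
([300, 241, 10, 10, 73], [304.4, 246.0], [[304.5, 245.5], [9.0, 9.0], 0.0])
([315, 253, 24, 43, 491], [325.9, 276.2], [[326.6, 273.8], [15.6, 44.7], 13.0])
([353, 303, 21, 24, 312], [363.8, 315.7], [[363.9, 315.5], [18.9, 22.1], 29.7])
([338, 316, 30, 29, 435], [349.5, 332.9], [[349.3, 332.1], [30.0, 21.8], 24.0])
([281, 342, 18, 8, 83], [290.0, 346.6], [[289.5, 345.5], [17.0, 7.0], -0.0])
```

View pics/topc.png

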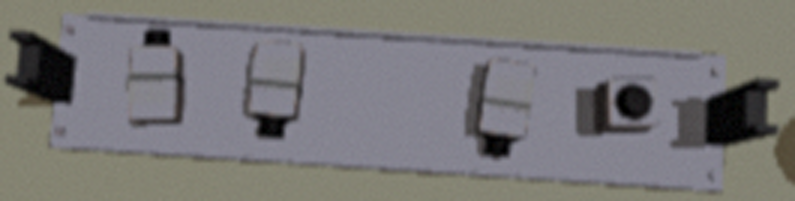

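View pics/sidec.png

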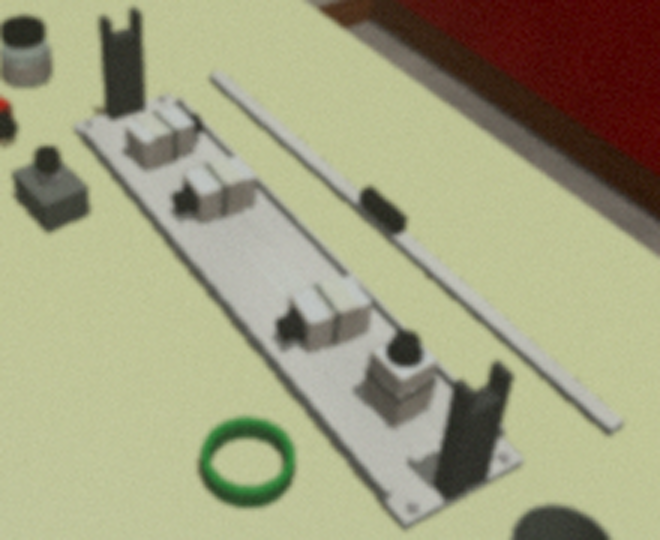

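The crops confirm it: A has its cap at +x, B and C have theirs at −x. The fork prongs show at crop pixels (12,35)/(18,92) on the left and (770,85)/(775,130) on the right. Now triangulating.

```bash
python3 - <<'E'
from h import *
T=lambda x,y:(130+x/3,155+y/3)
S=lambda x,y:(170+x/3,130+y/3)
for k,a,b in [("capA",T(157,36),S(198,123)),("capB",(220,196.3),(231.7,196.7)),("capC",(294.6,202.5),(266.7,238.8)),("capS",T(633,102),S(404,350)),
 ("barGrip",(262.7,137.1),(296.9,200.1)),("barL",(150,135.5),S(213,75)),("barR",(378,141.3),S(616,428)),("knob",(179.7,234.4),(185.3,183.4)),
 ("Aline mid",T(155,76),S(173,131)),("Bline",T(273,84),S(220,189)),("Cline",T(507,102),S(331,311)),
 ("prongL far",T(15,36),S(136,12)),("prongL near",T(14,80),S(104,18)),("prongR far",T(770,84),S(502,367)),("prongR near",T(772,125),S(462,385)),
 ("c NL",T(52,148),S(76,127)),("c FL",T(68,16),S(166,98)),("c FR",T(722,55),S(522,461)),("c NR",T(722,190),S(405,526))]:
    print(k,*tri(a,b))
for k,a,z in [("barL",(150,135.5),.012),("barR",(378,141.3),.012),("grip",(262.7,137.1),.036),("knobtop",(179.7,234.4),.085),
 ("A",T(155,80),.06),("B",T(273,80),.06),("C",T(507,96),.06),("capS",T(633,102),.108)]: print(k,plane("top",a,z))
E
```

```text
capA [0.6052 0.221  0.036 ] 0.0084
capB [0.5136 0.1016 0.0334] 0.004
capC [ 0.4986 -0.1302  0.0314] 0.0034
capS [ 0.5359 -0.2595  0.0914] 0.0032
barGrip [ 0.7075 -0.0282  0.021 ] 0.003
barL [0.7095 0.3388 0.0057] 0.0011
barR [ 0.7034 -0.4011  0.0078] 0.0017
knob [0.3933 0.2149 0.0695] 0.0018
Aline mid [0.5642 0.2192 0.0408] 0.0127
Bline [0.5578 0.0985 0.0326] 0.0093
Cline [ 0.5407 -0.143   0.0417] 0.0055
prongL far [0.5816 0.3293 0.1526] 0.0084
prongL near [0.5372 0.3266 0.1595] 0.0037
prongR far [ 0.5453 -0.3667  0.1628] 0.0019
prongR near [ 0.5047 -0.3648  0.1643] 0.0048
c NL [0.4876 0.3335 0.0068] 0.0071
c FL [0.6266 0.3267 0.0049] 0.0015
c FR [ 0.5988 -0.3767  0.004 ] 0.002
c NR [ 0.4543 -0.3721  0.0085] 0.0015
barL [0.7074 0.3371 0.012 ]
barR [ 0.7016 -0.3991  0.012 ]
grip [ 0.7021 -0.027   0.036 ]
knobtop [0.3927 0.2121 0.085 ]
A [0.5519 0.2182 0.06  ]
B [0.5541 0.0983 0.06  ]
C [ 0.5422 -0.1391  0.06  ]
capS [ 0.5324 -0.2544  0.108 ]
```

```bash
python3 -m pendant '[[2.7,-3.9,0,0,0,1.5,1],[2.7,-3.9,0,0,0,1.5,1],[2.7,-3.9,0,0,0,1.5,1],[2.7,-3.9,0,0,0,1.5,1],[2.7,-3.9,0,0,0,1.5,1],[2.7,-3.9,0,0,0,1.5,1],[2.7,-3.9,0,0,0,1.5,1],[2.7,-3.9,0,0,0,1.5,1]]' && python3 -m pendant '[[2.7,-3.9,0,0,0,0,1],[2.7,-3.9,0,0,0,0,1],[2.5,-3.8,0,0,0,0,1],[0,0,0,0,0,0,1],[0,0,0,0,0,0,1],[0,0,0,0,0,0,1],[0,0,0,0,0,0,1]]' && python3 -m pendant '[[0,0,0,0,-8.4,0,1],[0,0,0,0,-8.4,0,1],[0,0,0,0,-8.4,0,1],[0,0,0,0,-8.4,0,1],[0,0,0,0,-8.4,0,1],[0,0,0,0,-8,0,1],[0,0,0,0,0,0,1],[0,0,0,0,0,0,1]]'; python3 - <<'E'
from h import *
o=robot.get_obs();print(o["time"],o["tool_pos"],np.degrees(o["ee_rot"]),o["joint_positions"],o["wrist_force"])
E
```

```text
time: 0.9
tool_pos: [0.3705, 0.2142, 0.2162]
ee_rot: [3.141, -0.0, 3.069]
wrist_force: [0.8, -0.0, -0.3]
width: 0.0939
finger_force: 0.0
time: 1.6
tool_pos: [0.4483, 0.1013, 0.2165]
ee_rot: [3.141, -0.0, 3.07]
wrist_force: [-0.0, 0.3, 0.1]
width: 0.0935
finger_force: 0.0
time: 2.4
tool_pos: [0.4484, 0.101, 0.2168]
ee_rot: [3.053, 0.868, 3.029]
wrist_force: [0.8, -0.2, 2.1]
width: 0.0941
finger_force: 0.0
2.4 [0.44841079 0.10103156 0.21678342] [174.92330817  49.75936572 173.52118691] [ 0.22082387 -0.73642663  2.20648438 -0.2274653   0.82460068 -1.19857509] [ 0.8429655 -0.2354408  2.0581538]
```

```bash
python3 -m pendant '[[0.7,0,-3.6,0,0,0,1],[0.7,0,-3.6,0,0,0,1],[0.6,0,-3.7,0,0,0,1],[2.3,0,-1.9,0,0,0,1],[2.3,0,-1.9,0,0,0,1],[2.3,0,-1.9,0,0,0,1],[2.3,0,-1.9,0,0,0,1],[0,0,0,0,0,0,1]]' && python3 -m pendant '[[0,0,0,0,0,0,1],[0,0,0,0,0,0,1],[0,0,0,0,0,0,0],[0,0,0,0,0,0,0],[0,0,0,0,0,0,0],[0,0,0,0,0,0,0],[0,0,0,0,0,0,0],[0,0,0,0,0,0,0]]'; python3 - <<'E'
from h import *
snap("top","pics/t1.png");s=snap("side","pics/s1.png")
t=cv2.imread("pics/t1.png");s=cv2.imread("pics/s1.png")
cv2.imwrite("pics/m1.png",np.vstack([cv2.resize(t[140:230,130:396],(798,270)),cv2.resize(s[140:250,170:436],(798,330))]))
E
```

```text
time: 3.2
tool_pos: [0.5652, 0.0994, 0.0298]
ee_rot: [3.057, 0.865, 3.027]
wrist_force: [-0.6, 0.1, -0.2]
width: 0.0937
finger_force: 0.0
time: 4.0
tool_pos: [0.5609, 0.0999, 0.0316]
ee_rot: [3.054, 0.869, 3.026]
wrist_force: [0.4, -1.4, 0.3]
width: 0.0494
finger_force: 2.9
```

View pics/m1.png

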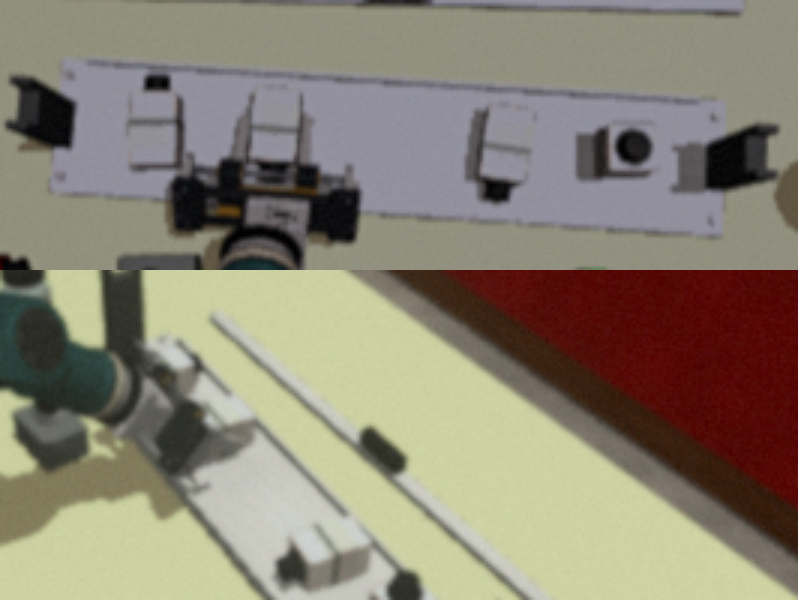

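Gripped at 49 mm. Next: lift and turn upright.

```bash
python3 -m pendant '[[0,0,0,0,0,0,0],[0,0,1.5,0,0,0,0],[0,0,2.5,0,0,0,0],[0,0,2.5,0,0,0,0],[0,0,2.5,0,0,0,0],[0,0,2.5,0,0,0,0],[0,0,0,0,0,0,0],[0,0,0,0,0,0,0]]' && python3 -m pendant '[[0,0,0,0,7,0,0],[0,0,0,0,8,0,0],[0,0,0,0,8,0,0],[0,0,0,0,8,0,0],[0,0,0,0,8,0,0],[0,0,0,0,8,0,0],[0,0,0,0,8,0,0],[0,0,0,0,0,0,0]]' && python3 -m pendant '[[0,0,0,0,8,0,0],[0,0,0,0,8,0,0],[0,0,0,0,8,0,0],[0,0,0,0,7,0,0],[0,0,0,0,4,0,0],[0,0,0,0,0,0,0],[0,0,0,0,0,0,0],[0,0,0,0,0,0,0]]'; python3 - <<'E'
from h import *
o=robot.get_obs();print(o["tool_pos"],np.degrees(o["ee_rot"]),o["joint_positions"],o["wrist_force"],o["finger_force"])
snap("top","pics/t2.png");s=snap("side","pics/s2.png")
t=cv2.imread("pics/t2.png");s=cv2.imread("pics/s2.png")
cv2.imwrite("pics/m2.png",np.vstack([cv2.resize(t[140:230,130:396],(798,270)),cv2.resize(s[140:250,170:436],(798,330))]))
E
```

```text
time: 4.9
tool_pos: [0.5604, 0.0999, 0.1453]
ee_rot: [3.054, 0.868, 3.026]
wrist_force: [-0.1, 0.1, -2.3]
width: 0.0476
finger_force: 29.8
time: 5.7
tool_pos: [0.5624, 0.0992, 0.1393]
ee_rot: [-3.133, -0.098, 3.065]
wrist_force: [-1.2, -0.1, -3.1]
width: 0.0483
finger_force: 29.8
time: 6.5
tool_pos: [0.5606, 0.1002, 0.1475]
ee_rot: [-3.08, -0.693, 3.045]
wrist_force: [0.4, 0.1, -1.6]
width: 0.0478
finger_force: 30.0
[0.56058881 0.10018888 0.1475357 ] [-176.45325481  -39.68287186  174.46747084] [ 0.05590733  0.67723137  0.88036792  0.04689606  2.27758877 -1.42310259] [ 0.36329864  0.10359838 -1.58841092] 29.959347574040294
```

View pics/m2.png

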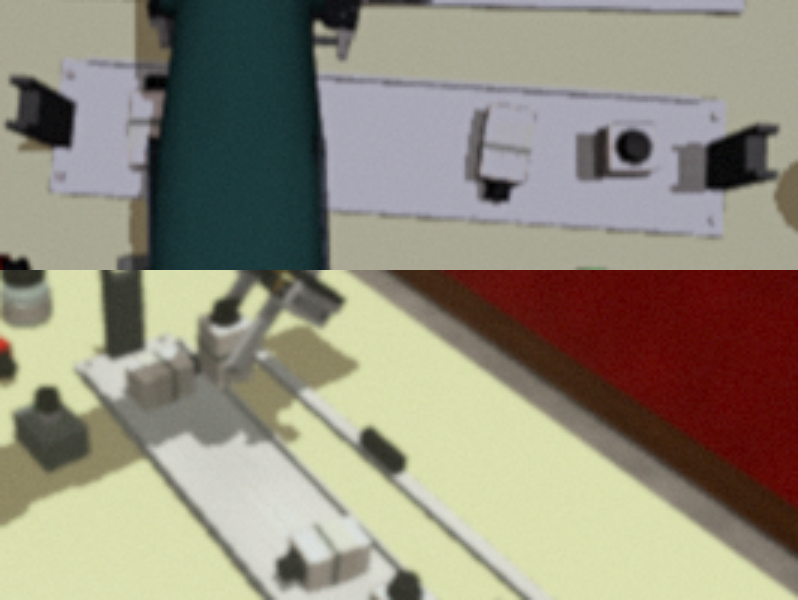

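```bash
python3 -m pendant '[[-0.9,-1,-2.5,0,0,0,0],[-0.9,-1,-2.5,0,0,0,0],[0,0,-2,0,0,0,0],[0,0,-1.2,0,0,0,0],[0,0,-0.8,0,0,0,0],[0,0,0,0,0,0,0],[0,0,-0.4,0,0,0,0],[0,0,0,0,0,0,0]]' && python3 -m pendant '[[0,0,-0.2,0,0,0,0],[0,0,0,0,0,0,0],[0,0,0,0,0,0,0]]'
```

```text
time: 7.4
tool_pos: [0.5435, 0.0802, 0.053]
ee_rot: [-3.08, -0.694, 3.045]
wrist_force: [-0.7, 0.5, -3.3]
width: 0.0478
finger_force: 30.0
time: 7.7
tool_pos: [0.5431, 0.08, 0.0507]
ee_rot: [-3.079, -0.695, 3.045]
wrist_force: [-0.5, -0.6, -2.5]
width: 0.0481
finger_force: 30.0
```

```bash
python3 -m pendant '[[0,0,-0.2,0,0,0,0],[0,0,0,0,0,0,0]]' | sed -n '2p;4p' && python3 -m pendant '[[0,0,-0.2,0,0,0,0],[0,0,0,0,0,0,0]]'| sed -n '2p;4p'
```

```text
tool_pos: [0.5429, 0.08, 0.0482]
wrist_force: [0.1, -0.2, -2.3]
tool_pos: [0.5431, 0.08, 0.0475]
wrist_force: [0.0, -0.6, 3.1]
```

Contact. Release and retreat along the tool axis.

```bash
python3 -m pendant '[[0,0,0,0,0,0,0.85],[0,0,0,0,0,0,0.85],[0,0,0,0,0,0,0.85],[0.6,0,0.8,0,0,0,0.85],[1.9,0,2.3,0,0,0,0.85],[2.6,0,3.0,0,0,0,0.85],[2.6,0,3.0,0,0,0,0.85],[0.5,0,3.0,0,0,0,0.85]]' && python3 -m pendant '[[0,0,4,0,0,0,0.85],[0,-4,1,0,-8,0,1],[0,-4,0,0,-8,0,1],[-2,-4,0,0,-8,0,1],[-4,-3,0,0,-8,0,1],[-4,-3,0,0,-8,0,1],[-4,-2,0,0,-8,0,1],[-4,-2,0,0,-8,0,1]]' && python3 -m pendant '[[0,0,0,0,-8,0,1],[0,0,0,0,-8,0,1],[0,0,0,0,-8,0,1],[0,0,0,0,-8,0,1],[0,0,0,0,0,0,1],[0,0,0,0,0,0,1]]'; python3 - <<'E'
from h import *
o=robot.get_obs();print(o["tool_pos"],np.degrees(o["ee_rot"]),o["joint_positions"],o["wrist_force"],o["finger_force"])
snap("top","pics/t3.png");s=snap("side","pics/s3.png")
t=cv2.imread("pics/t3.png");s=cv2.imread("pics/s3.png")
cv2.imwrite("pics/m3.png",np.vstack([cv2.resize(t[140:230,130:396],(798,270)),cv2.resize(s[140:250,170:436],(798,330))]))
E
```

```text
time: 8.9
tool_pos: [0.6266, 0.0798, 0.1677]
ee_rot: [-3.079, -0.695, 3.044]
wrist_force: [0.8, 0.7, 0.3]
width: 0.0798
finger_force: 0.0
time: 9.7
tool_pos: [0.4463, -0.1392, 0.2198]
ee_rot: [3.124, 0.279, 3.066]
wrist_force: [-0.5, -2.2, 1.1]
width: 0.0941
finger_force: 0.0
time: 10.3
tool_pos: [0.447, -0.1391, 0.2185]
ee_rot: [3.061, 0.826, 3.031]
wrist_force: [1.3, 0.2, -0.0]
width: 0.0942
finger_force: 0.0
[ 0.44704051 -0.13913902  0.21853643] [175.40431212  47.31690053 173.66106204] [-0.85160694 -0.65124134  2.14444435  0.66137682  1.12330719 -2.47747815] [ 1.26490495  0.15129892 -0.00295795] 0.0
```

View pics/m3.png

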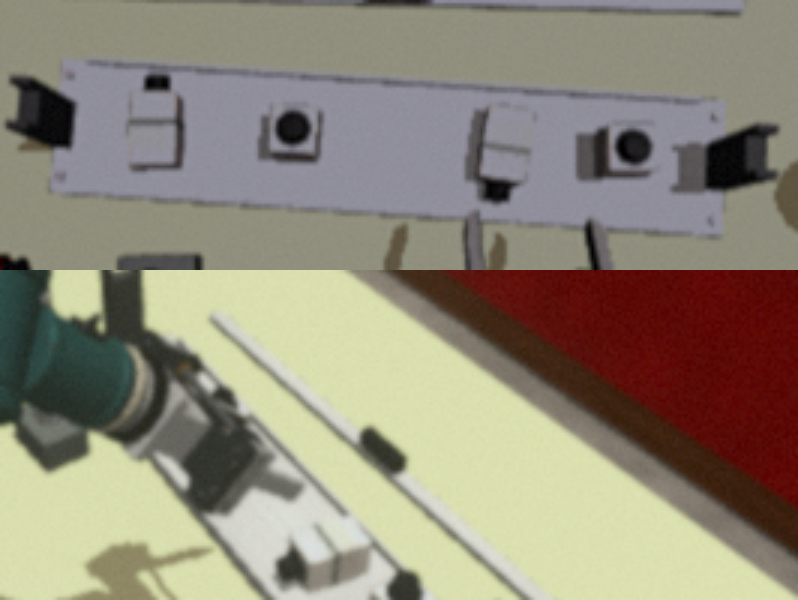

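```bash
python3 -m pendant '[[0.4,0.6,-3.6,0,0,-3,1],[0.4,0.6,-3.6,0,0,-3,1],[0.4,0.7,-3.5,0,0,-2,1],[0,0,0,0,0,0,1],[2.1,-0.5,-2,0,0,0,1],[2.2,-0.5,-2,0,0,0,1],[2.1,-0.6,-2,0,0,0,1],[2.2,-0.5,-2.1,0,0,0,1]]' && python3 -m pendant '[[0,0,0,0,0,0,1],[0,0,0,0,0,0,1],[0,0,0,0,0,0,0],[0,0,0,0,0,0,0],[0,0,0,0,0,0,0],[0,0,0,0,0,0,0],[0,0,0,0,0,0,0],[0,0,0,0,0,0,0]]' && python3 -m pendant '[[0,0,0,0,0,0,0],[0,0,0,0,0,0,0],[0,0,0,0,0,0,0]]';python3 - <<'E'
from h import *
o=robot.get_obs();print(o["tool_pos"],np.degrees(o["ee_rot"]),o["joint_positions"],o["wrist_force"],o["finger_force"])
snap("top","pics/t4.png");s=snap("side","pics/s4.png")
t=cv2.imread("pics/t4.png");s=cv2.imread("pics/s4.png")
cv2.imwrite("pics/m4.png",np.vstack([cv2.resize(t[140:230,130:396],(798,270)),cv2.resize(s[140:250,170:436],(798,330))]))
E
```

```text
time: 11.2
tool_pos: [0.5506, -0.142, 0.0342]
ee_rot: [3.06, 0.833, 2.892]
wrist_force: [-0.9, -2.0, 0.3]
width: 0.094
finger_force: 0.0
time: 12.0
tool_pos: [0.5455, -0.1398, 0.0306]
ee_rot: [3.06, 0.827, 2.892]
wrist_force: [-0.0, 2.0, 2.0]
width: 0.049
finger_force: 0.9
time: 12.3
tool_pos: [0.5457, -0.14, 0.0306]
ee_rot: [3.06, 0.827, 2.892]
wrist_force: [-3.0, 2.7, 5.1]
width: 0.0489
finger_force: 29.4
[ 0.54571239 -0.14002336  0.03061414] [175.34418438  47.37836253 165.71335361] [-0.5203963  -0.16376781  2.25462114  0.84156311  0.37708614 -2.56573189] [-3.04622902  2.74013638  5.10746073] 29.358009888092056
```

View pics/m4.png

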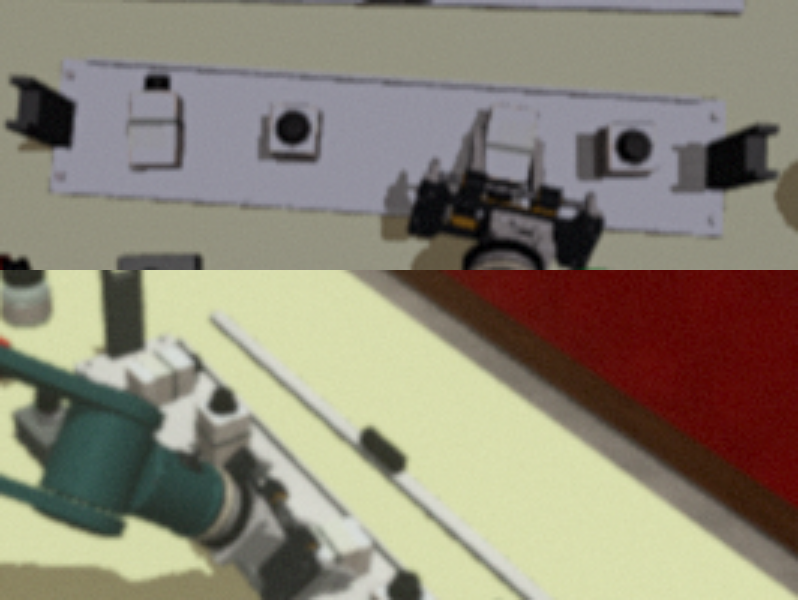

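```bash
python3 -m pendant '[[0,0,1,0.5,1.9,0,0],[0,0,2,1.0,3.9,0,0],[0,0,2.5,1.5,5.8,0,0],[0,0,2.5,2,7.8,0,0],[0,0,2.5,2,7.8,0,0],[0,0,1,2,7.8,0,0],[0,0.5,0,2,7.8,0,0],[0,0.5,0,2,7.8,0,0]]' && python3 -m pendant '[[0,0.5,0,2,7.8,0,0],[0,0.5,0,2,7.8,0,0],[0,0.5,0,2,7.8,0,0],[0,0.5,0,2,7.8,0,0],[0,0.5,0,1.9,7.2,0,0],[0,0,0,0,0,0,0],[0,0,0,0,0,0,0],[0,0,0,0,0,0,0]]' && python3 - <<'E'
from h import *
from scipy.spatial.transform import Rotation as Q
o=robot.get_obs();print(o["tool_pos"],np.degrees(o["ee_rot"]),o["joint_positions"],o["wrist_force"],o["finger_force"])
print(Q.from_euler("xyz",o["ee_rot"]).as_matrix().round(3))
s=snap("side","pics/s5.png")
s=cv2.imread("pics/s5.png")
cv2.imwrite("pics/m5.png",cv2.resize(s[130:310,170:410],(800,600)))
E
```

```text
time: 13.2
tool_pos: [0.5461, -0.1307, 0.1457]
ee_rot: [3.06, -0.088, 2.89]
wrist_force: [-0.5, -0.3, -1.6]
width: 0.0485
finger_force: 29.3
time: 14.0
tool_pos: [0.5455, -0.1055, 0.1467]
ee_rot: [3.058, -0.772, 2.892]
wrist_force: [0.2, -0.1, -2.1]
width: 0.0488
finger_force: 29.3
[ 0.54550105 -0.10545967  0.14667788] [175.19415984 -44.24738156 165.67812421] [-0.31615655  0.70247903  0.87929692  0.05207769  2.33428239 -1.58220327] [ 0.1973917  -0.07550757 -2.07144866] 29.29345392185496
[[-0.694  0.303 -0.653]
 [ 0.177  0.951  0.253]
 [ 0.698  0.06  -0.714]]
```

View pics/m5.png

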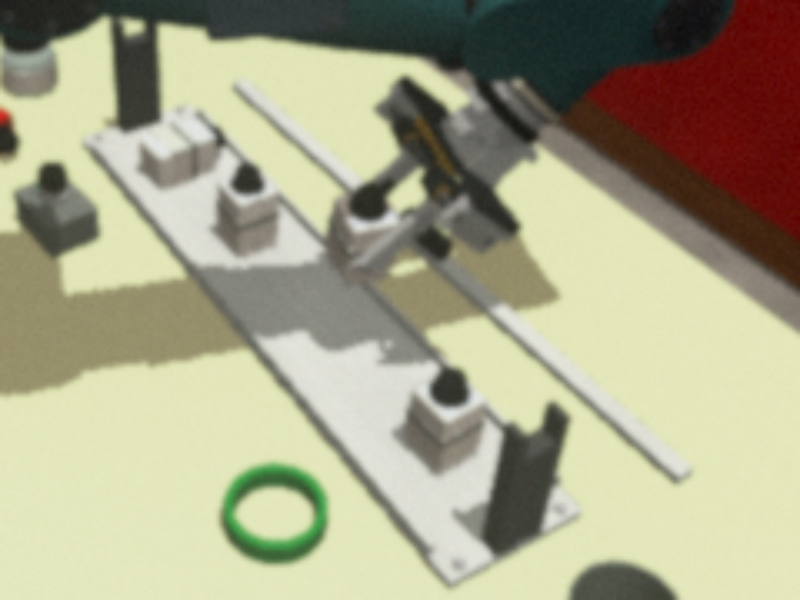

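```bash
python3 -m pendant '[[-0.6,0,-2.5,-3.4,0,0,0],[-0.6,0,-2.5,0,0,0,0],[0,0,-2,0,0,0,0],[0,0,-1.2,0,0,0,0],[0,0,-0.8,0,0,0,0],[0,0,-0.3,0,0,0,0],[0,0,0,0,0,0,0],[0,0,0,0,0,0,0]]' | sed -n '2p;4p'
python3 -m pendant '[[0,0,-0.25,0,0,0,0],[0,0,0,0,0,0,0]]' | sed -n '2p;4p'
python3 -m pendant '[[0,0,-0.2,0,0,0,0],[0,0,0,0,0,0,0]]' | sed -n '2p;4p'
python3 -m pendant '[[0,0,-0.2,0,0,0,0],[0,0,0,0,0,0,0]]' | sed -n '2p;4p'
```

```text
tool_pos: [0.534, -0.1054, 0.053]
wrist_force: [0.0, -0.5, -1.5]
tool_pos: [0.5337, -0.1052, 0.0496]
wrist_force: [-0.7, -0.4, -2.0]
tool_pos: [0.5337, -0.1052, 0.0482]
wrist_force: [0.5, -0.3, 1.6]
tool_pos: [0.534, -0.105, 0.0478]
wrist_force: [1.9, 1.1, 5.8]
```

```bash
python3 -m pendant '[[0,0,0,0,0,0,0.85],[0,0,0,0,0,0,0.85],[0,0,0,0,0,0,0.85],[0.7,-0.2,0.7,0,0,0,0.85],[2.0,-0.8,2.1,0,0,0,0.85],[2.6,-1,2.9,0,0,0,0.85],[2.6,-1,2.9,0,0,0,0.85],[0.6,0,3.0,0,0,0,0.85]]' && python3 -m pendant '[[0,0,4,0,0,0,0.85],[0,4.3,1,0,0,2,1],[0,4.3,0,0,0,3,1],[0,4.3,0,0,0,3,1],[0,4.3,0,0,0,3,1],[0,4.3,0,0,0,3,1],[0,4.3,0,0,0,3,1],[0,4.3,0,0,0,0,1]]' && python3 -m pendant '[[0,4.4,0,0,0,0,1],[0,0,0,0,0,0,1],[0,0,0,0,0,0,1]]'; python3 - <<'E'
from h import *
from scipy.spatial.transform import Rotation as Q
o=robot.get_obs();print(o["tool_pos"],np.degrees(o["ee_rot"]),o["joint_positions"],o["wrist_force"],o["finger_force"])
print(Q.from_euler("xyz",o["ee_rot"]).as_matrix().round(3))
snap("top","pics/t6.png");s=snap("side","pics/s6.png")
t=cv2.imread("pics/t6.png");s=cv2.imread("pics/s6.png")
cv2.imwrite("pics/m6.png",np.vstack([cv2.resize(t[140:230,130:396],(798,270)),cv2.resize(s[140:250,170:436],(798,330))]))
E
```

```text
time: 16.25
tool_pos: [0.6194, -0.1361, 0.1602]
ee_rot: [3.137, -0.763, 2.836]
wrist_force: [0.8, -0.2, -0.6]
width: 0.0798
finger_force: 0.0
time: 17.05
tool_pos: [0.6179, 0.1687, 0.2111]
ee_rot: [3.137, -0.762, 3.136]
wrist_force: [1.2, 0.1, -0.2]
width: 0.0938
finger_force: 0.0
time: 17.35
tool_pos: [0.6181, 0.211, 0.2106]
ee_rot: [3.137, -0.762, 3.136]
wrist_force: [0.0, 0.6, -0.5]
width: 0.094
finger_force: 0.0
[0.6181173  0.2110003  0.21058487] [179.76230556 -43.67409553 179.65495081] [ 0.17494047  0.96129116  0.31916116  0.25190309  2.60057958 -1.22202092] [ 0.01885661  0.5788389  -0.4565905 ] 0.0
[[-0.723  0.009 -0.691]
 [ 0.004  1.     0.008]
 [ 0.691  0.003 -0.723]]
```

View pics/m6.png

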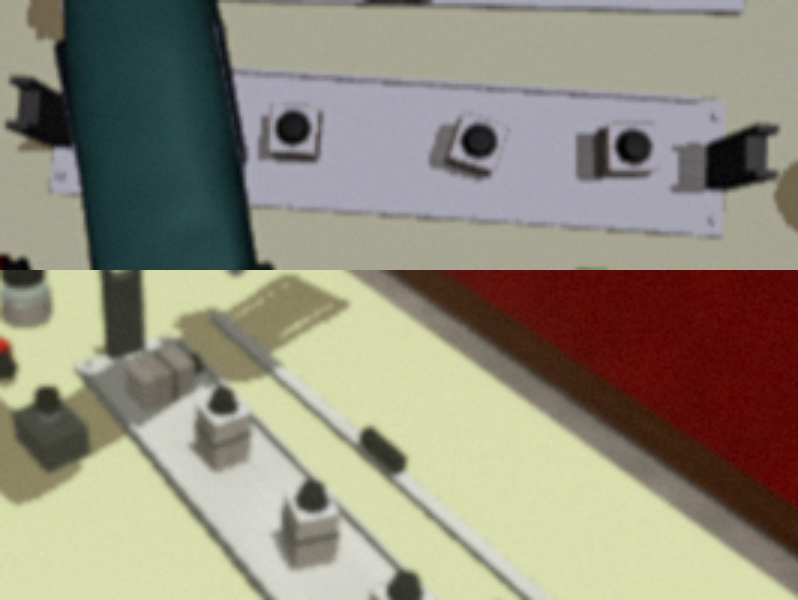

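```bash
python3 -m pendant '[[0,0,0,0,-7,0,1],[0,0,0,0,-7,0,1],[0,0,-3.5,0,0,0,1],[0,0,-4,0,0,0,1],[-1.5,0,-2.6,0,0,0,1],[-1.5,0,-2.6,0,0,0,1],[-1.5,0,-2.6,0,0,0,1],[-1.4,0,-2.6,0,0,0,1]]' && python3 -m pendant '[[0,0,0,0,0,0,1],[0,0,0,0,0,0,1],[0,0,0,0,0,0,0],[0,0,0,0,0,0,0],[0,0,0,0,0,0,0],[0,0,0,0,0,0,0],[0,0,0,0,0,0,0],[0,0,0,0,0,0,0]]' && python3 -m pendant '[[0,0,0,0,0,0,0],[0,0,0,0,0,0,0],[0,0,0,0,0,0,0]]'
```

```text
time: 18.25
tool_pos: [0.5591, 0.2075, 0.032]
ee_rot: [3.135, -0.516, 3.132]
wrist_force: [0.1, 0.2, 0.1]
width: 0.0943
finger_force: 0.0
time: 19.05
tool_pos: [0.5597, 0.2105, 0.033]
ee_rot: [3.133, -0.516, 3.136]
wrist_force: [-0.0, 1.6, 1.9]
width: 0.0497
finger_force: 1.1
time: 19.35
tool_pos: [0.5596, 0.2104, 0.0331]
ee_rot: [3.133, -0.516, 3.136]
wrist_force: [0.9, 4.0, 4.6]
width: 0.0485
finger_force: 29.6
```

```bash
python3 -m pendant '[[0,0,1.5,0,0,0,0],[0,0,2.5,0,0,0,0],[0,0,2.5,0,0,0,0],[0,0,2.5,0,0,0,0],[0,0,2.5,0,0,0,0],[0,-0.5,0,0,-8,0,0],[0,-0.5,0,0,-8,0,0],[0,0,0,0,-8,0,0]]' && python3 -m pendant '[[0,0,0,0,-8,0,0],[0,0,0,0,-8,0,0],[0,0,0,0,-8,0,0],[0,0,0,0,-8,0,0],[0,0,0,0,-8,0,0],[0,0,0,0,-8,0,0],[0,0,0,0,-8,0,0],[0,0,0,0,-7,0,0]]' && python3 -m pendant '[[0,0,0,0,-3,0,0],[0,0,0,0,0,0,0],[0,0,0,0,0,0,0]]'; python3 - <<'E'
from h import *
from scipy.spatial.transform import Rotation as Q
o=robot.get_obs();print(o["joint_positions"])
print(Q.from_euler("xyz",o["ee_rot"]).as_matrix().round(3))
snap("top","pics/t7.png");s=snap("side","pics/s7.png")
t=cv2.imread("pics/t7.png");s=cv2.imread("pics/s7.png")
cv2.imwrite("pics/m7.png",np.vstack([cv2.resize(t[140:230,130:396],(798,270)),cv2.resize(s[110:220,170:436],(798,330))]))
E
```

```text
time: 20.15
tool_pos: [0.5602, 0.1979, 0.1477]
ee_rot: [3.135, -0.092, 3.134]
wrist_force: [0.5, 0.9, -2.6]
width: 0.0481
finger_force: 29.7
time: 20.95
tool_pos: [0.558, 0.195, 0.1447]
ee_rot: [3.136, 0.96, 3.133]
wrist_force: [0.0, -2.5, -2.2]
width: 0.0477
finger_force: 29.7
time: 21.25
tool_pos: [0.5604, 0.1959, 0.147]
ee_rot: [3.132, 1.011, 3.129]
wrist_force: [0.4, 0.5, -2.4]
width: 0.0479
finger_force: 29.7
[ 0.45505206 -0.23939219  2.14967875 -0.98564382  0.46495009 -0.37660043]
[[-0.531  0.005  0.847]
 [ 0.007  1.    -0.002]
 [-0.847  0.005 -0.531]]
```

View pics/m7.png

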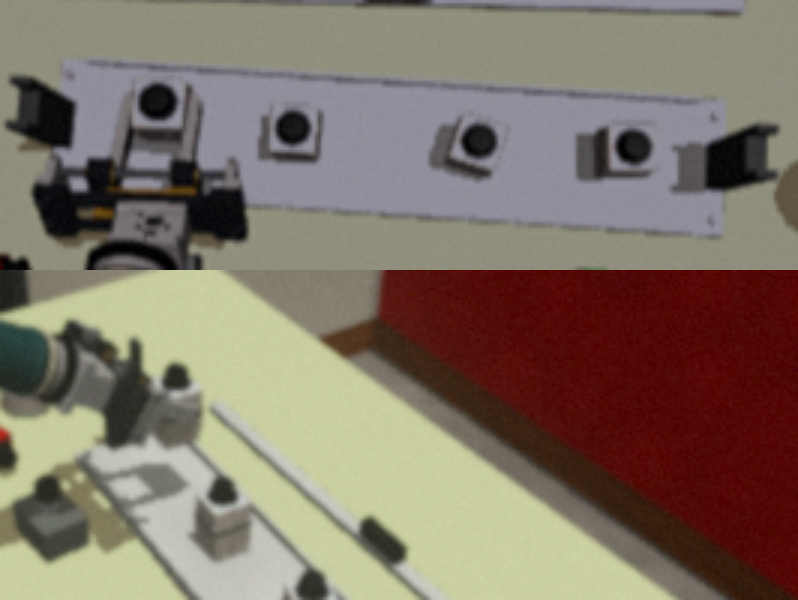

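```bash
python3 -m pendant '[[0,0,0,0,0,6,0],[0,0,0,0,0,6,0],[-0.3,0,-2.5,0,0,0,0],[0,0,-2.5,0,0,0,0],[0,0,-2,0,0,0,0],[0,0,-1.4,0,0,0,0],[0,0,-0.5,0,0,0,0],[0,0,0,0,0,0,0]]' | sed -n '2p;4p'
python3 -m pendant '[[0,0,-0.25,0,0,0,0],[0,0,0,0,0,0,0]]' | sed -n '2p;4p'
python3 -m pendant '[[0,0,-0.25,0,0,0,0],[0,0,0,0,0,0,0]]' | sed -n '2p;4p'
python3 -m pendant '[[0,0,-0.2,0,0,0,0],[0,0,0,0,0,0,0]]' | sed -n '2p;4p'
```

```text
tool_pos: [0.5558, 0.1918, 0.0673]
wrist_force: [0.6, 0.6, -2.6]
tool_pos: [0.5553, 0.1918, 0.0658]
wrist_force: [-0.4, -0.3, -2.9]
tool_pos: [0.5551, 0.1915, 0.0641]
wrist_force: [0.1, -0.0, -1.1]
tool_pos: [0.5556, 0.1916, 0.0639]
wrist_force: [-3.2, 0.0, 4.7]
```

```bash
python3 - <<'E'
from h import *
o=robot.get_obs();print(o["joint_positions"],np.degrees(o["ee_rot"]),o["wrist_force"],o["wrist_torque"])
t=snap("top","pics/t8.png");s=snap("side","pics/s8.png")
t=cv2.imread("pics/t8.png");s=cv2.imread("pics/s8.png")
cv2.imwrite("pics/m8.png",np.hstack([cv2.resize(t[150:270,100:200],(390,468)),cv2.resize(s[130:250,150:250],(390,468))]))
E
```

```text
[ 0.32256107 -0.15053207  2.25178964 -1.07906199  0.17124736 -0.3752756 ] [ 178.54068501   55.38086711 -173.80779017] [-3.17469798  0.03825173  4.7372192 ] [0.0112295  0.03535806 0.07092972]
```

View pics/m8.png

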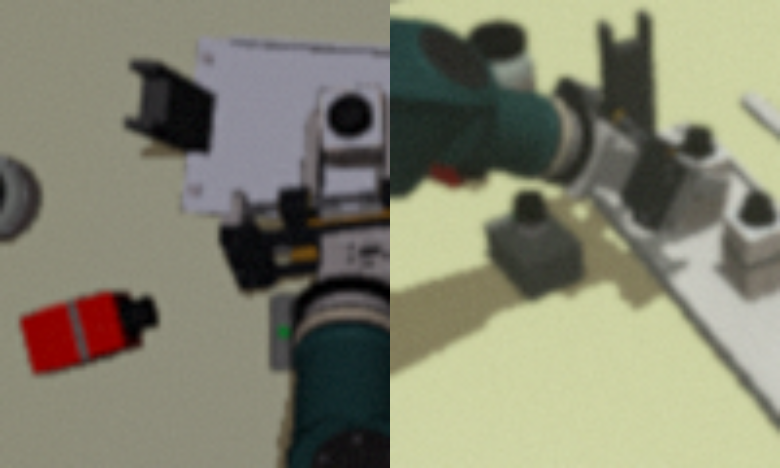

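```bash
python3 - <<'E'
from h import *
print(tri((189.7,179.5),(229,165.9)))
T=lambda x,y:(100+x/3.9,150+y/3.9);S=lambda x,y:(150+(x-390)/3.9,130+y/3.9)
print("B cap",tri((130+293/3,140+127/3),S(757,210)))
E
```

```text
(array([0.555 , 0.1853, 0.1009]), np.float64(0.0045))
B cap (array([0.5487, 0.0748, 0.0942]), np.float64(0.0025))
```

```bash
python3 -m pendant '[[0,0,0,0,0,0,0.75],[0,0,0,0,0,0,0.75],[0,0,0,0,0,0,0.75],[0,0,0,0,0,0,0.75],[-0.4,0,0.3,0,0,0,0.75],[-1.5,-0.1,1.1,0,2,0,0.75],[-2.4,-0.2,1.8,0,3,0,0.75],[-2.4,-0.2,1.8,0,3,0,0.75]]' && python3 -m pendant '[[-2.4,-0.2,2.2,0,4,0,0.75],[-2,-0.2,3,0,6,0,0.75],[0,-2,3,0,8,0,0.75],[0,-2,3,0,8,0,0.75],[0,-2,1,0,8,0,0.75],[0,-2,0,0,8,0,0.75],[0,0,0,0,0,0,0.75],[0,0,0,0,0,0,0.75]]'; python3 - <<'E'
from h import *
from scipy.spatial.transform import Rotation as Q
o=robot.get_obs();print(o["joint_positions"])
print(Q.from_euler("xyz",o["ee_rot"]).as_matrix().round(3))
snap("top","pics/t9.png");s=snap("side","pics/s9.png")
t=cv2.imread("pics/t9.png");s=cv2.imread("pics/s9.png")
cv2.imwrite("pics/m9.png",np.vstack([cv2.resize(t[120:210,130:396],(798,270)),cv2.resize(s[140:250,170:436],(798,330))]))
E
```

```text
time: 23.65
tool_pos: [0.5027, 0.1817, 0.1005]
ee_rot: [3.113, 0.855, -3.05]
wrist_force: [0.2, -0.1, 0.9]
width: 0.0703
finger_force: 0.0
time: 24.45
tool_pos: [0.461, 0.0979, 0.2232]
ee_rot: [3.052, 0.132, -3.084]
wrist_force: [0.5, -1.3, 0.6]
width: 0.07
finger_force: 0.0
[ 0.02008716 -0.20004897  1.63900079  0.09445467  1.57394594 -1.60766258]
[[-0.99  -0.069  0.126]
 [-0.057  0.994  0.097]
 [-0.132  0.089 -0.987]]
```

View pics/m9.png

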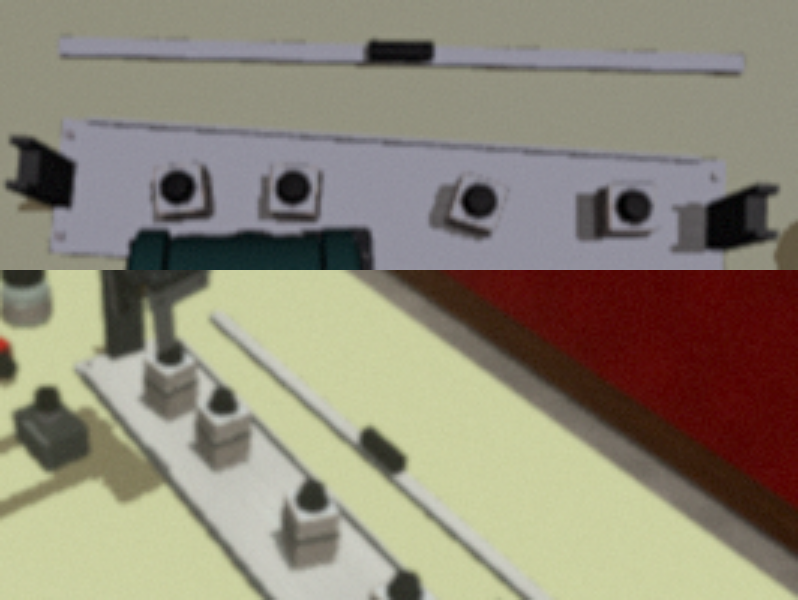

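```bash
python3 -m pendant '[[0,0,0,-5.6,7.2,0,1],[2.4,-1.3,0,0,0,-8.5,1],[2.4,-1.3,0,0,0,-8.5,1],[2.4,-1.3,0,0,0,-8.5,1],[2.4,-1.3,0,0,0,-8.5,1],[2.4,-1.3,0,0,0,-8.5,1],[2.4,-1.3,0,0,0,-8.5,1],[2.4,-1.3,0,0,0,-8.5,1]]' && python3 -m pendant '[[2.4,-1.3,0,0,0,-8.5,1],[2.4,-1.3,0,0,0,-8.5,1],[2.4,-1.0,0,0,0,-8.5,1],[0,0,0,0,0,-8.5,1],[0,0,0,0,0,0,1],[0,0,0,0,0,0,1],[0,0,0,0,0,0,1]]'; python3 - <<'E'
from h import *
from scipy.spatial.transform import Rotation as Q
o=robot.get_obs();print(o["joint_positions"],np.degrees(o["ee_rot"]))
print(Q.from_euler("xyz",o["ee_rot"]).as_matrix().round(3))
E
```

```text
time: 25.35
tool_pos: [0.6284, 0.0084, 0.2251]
ee_rot: [3.136, 0.011, 2.164]
wrist_force: [-0.0, 0.3, 0.2]
width: 0.094
finger_force: 0.0
time: 26.05
tool_pos: [0.7, -0.0277, 0.2255]
ee_rot: [3.136, 0.01, 1.578]
wrist_force: [-0.8, -0.6, 1.0]
width: 0.0941
finger_force: 0.0
[-0.11595286  0.42799242  0.93615484 -0.00938445  1.77054647 -0.12516469] [179.6730068    0.57154133  90.4176591 ]
[[-0.007  1.     0.006]
 [ 1.     0.007 -0.01 ]
 [-0.01   0.006 -1.   ]]
```

```bash
python3 -m pendant '[[0.5,-0.1,0,0.6,0.3,-0.9,1],[0,0,-4,0,0,0,1],[0,0,-4,0,0,0,1],[0,0,-4,0,0,0,1],[0,0,-4,0,0,0,1],[0,0,-2.5,0,0,0,1],[0,0,-1.5,0,0,0,1],[0,0,0,0,0,0,1]]' && python3 -m pendant '[[0,0,0,0,0,0,1],[0,0,0,0,0,0,0],[0,0,0,0,0,0,0],[0,0,0,0,0,0,0],[0,0,0,0,0,0,0],[0,0,0,0,0,0,0],[0,0,0,0,0,0,0],[0,0,0,0,0,0,0]]' && python3 -m pendant '[[0,0,0,0,0,0,0],[0,0,0,0,0,0,0],[0,0,0,0,0,0,0],[0,0,0,0,0,0,0],[0,0,0,0,0,0,0],[0,0,0,0,0,0,0]]'
```

```text
time: 26.85
tool_pos: [0.7041, -0.0296, 0.0216]
ee_rot: [-3.136, -0.001, 1.559]
wrist_force: [-0.4, -0.5, -0.4]
width: 0.0942
finger_force: 0.0
time: 27.65
tool_pos: [0.7056, -0.0298, 0.0244]
ee_rot: [-3.141, -0.001, 1.559]
wrist_force: [-1.0, -0.9, -0.0]
width: 0.0416
finger_force: 0.0
time: 28.25
tool_pos: [0.706, -0.0298, 0.0246]
ee_rot: [3.141, -0.0, 1.559]
wrist_force: [2.3, -0.0, 0.0]
width: 0.0179
finger_force: 30.0
```

```bash
python3 -m pendant '[[0,0,1,0,0,0,0],[0,0,2.5,0,0,0,0],[0,0,3,0,0,0,0],[0,0,3,0,0,0,0],[0,0,3,0,0,0,0],[0,0,3,0,0,0,0],[0,0,2.5,0,0,0,0],[0,0,0,0,0,0,0]]' && python3 -m pendant '[[-1.5,0.1,0,0,0,-0.7,0],[-2.5,0.2,0,0,0,-0.7,0],[-2.5,0.2,0,0,0,-0.7,0],[-2.5,0.2,0,0,0,0,0],[-1.5,0.2,0,0,0,0,0],[0,0,0,0,0,0,0],[0,0,0,0,0,0,0],[0,0,0,0,0,0,0]]'; python3 - <<'E'
from h import *
t=snap("top","pics/t10.png");s=snap("side","pics/s10.png")
t=cv2.imread("pics/t10.png");s=cv2.imread("pics/s10.png")
cv2.imwrite("pics/m10.png",np.vstack([cv2.resize(t[125:225,120:400],(798,285)),cv2.resize(s[125:300,170:410],None,fx=1.8,fy=1.8)[:, :].copy() if 0 else cv2.copyMakeBorder(cv2.resize(s[125:300,170:410],(432,315)),0,0,0,366,0)]))
E
```

```text
time: 29.05
tool_pos: [0.7071, -0.0299, 0.2101]
ee_rot: [3.134, 0.0, 1.559]
wrist_force: [0.1, -1.1, -2.7]
width: 0.0178
finger_force: 30.0
time: 29.85
tool_pos: [0.6009, -0.0208, 0.2034]
ee_rot: [-3.139, -0.001, 1.522]
wrist_force: [-0.2, 0.3, -3.0]
width: 0.0175
finger_force: 30.0
```

View pics/m10.png

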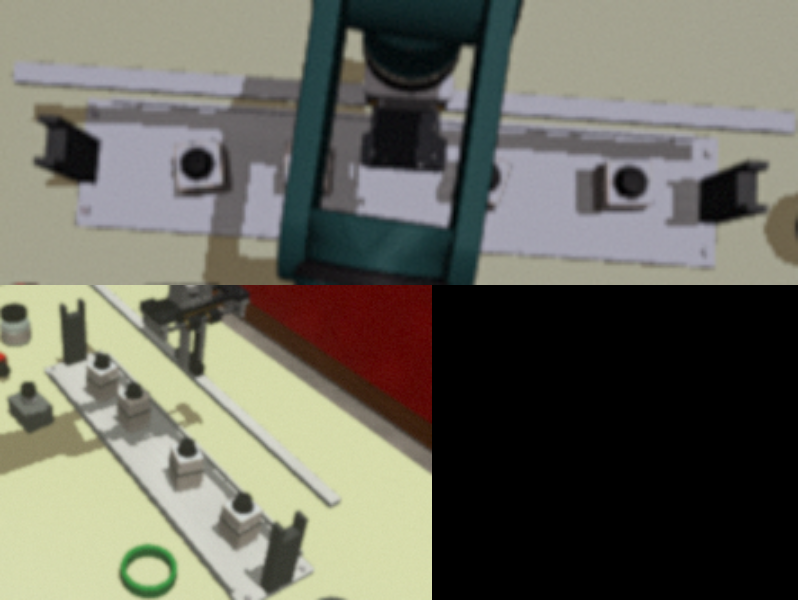

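```bash
python3 - <<'E'
from h import *
t=cv2.imread("pics/t10.png"); g=t.max(2).astype(int)
for c in range(130,146,2): print("L",c,g[162:192,c].tolist())
for c in range(376,392,2): print("R",c,g[178:204,c].tolist())
i=t.astype(int)
w=(i.max(2)>100)&(i[:,:,2]-i[:,:,0]<12)
z=.190
for c in (128,150,170,190,340,360,380,394):
    r=np.where(w[140:172,c])[0]+140; 
    r=np.split(r,np.where(np.diff(r)>1)[0]+1)[0]
    print(c,r.min(),r.max(),plane("top",(c,(r.min()+r.max())/2),z))
for row in (150,151,152): print(row,i[row,118:134].max(1).tolist(),(i[row,118:134,2]-i[row,118:134,0]).tolist())
for row in (167,168): print(row,(i[row,390:408,2]-i[row,390:408,0]).tolist())
E
```

```text
L 130 [165, 166, 165, 165, 159, 158, 163, 163, 163, 165, 164, 162, 166, 164, 164, 165, 162, 164, 164, 161, 159, 164, 168, 164, 164, 166, 165, 161, 162, 163]
L 132 [125, 119, 117, 112, 113, 132, 156, 167, 166, 165, 164, 162, 164, 162, 164, 165, 164, 141, 98, 66, 81, 130, 159, 164, 164, 162, 163, 164, 162, 163]
L 134 [114, 108, 101, 73, 49, 61, 115, 156, 168, 167, 166, 167, 164, 166, 162, 161, 160, 138, 98, 54, 43, 77, 137, 164, 163, 164, 163, 164, 164, 163]
L 136 [115, 108, 102, 79, 52, 37, 38, 72, 99, 102, 96, 91, 87, 81, 73, 70, 68, 64, 53, 50, 44, 39, 92, 146, 167, 157, 137, 125, 144, 162]
L 138 [111, 110, 105, 79, 56, 45, 29, 24, 34, 50, 52, 49, 50, 48, 52, 51, 52, 54, 51, 49, 40, 23, 36, 89, 134, 132, 112, 113, 141, 162]
L 140 [113, 112, 108, 83, 45, 26, 16, 22, 40, 54, 52, 55, 55, 54, 53, 53, 53, 49, 42, 31, 15, 11, 7, 35, 78, 104, 107, 115, 142, 161]
L 142 [136, 117, 112, 106, 78, 35, 15, 20, 38, 49, 49, 53, 49, 47, 46, 42, 39, 40, 33, 25, 15, 13, 12, 19, 40, 77, 105, 114, 143, 162]
L 144 [139, 115, 110, 112, 105, 80, 39, 18, 12, 16, 16, 16, 16, 10, 8, 14, 8, 13, 14, 13, 19, 14
[... 1250 characters left out ...]
849 -0.339   0.19  ]
394 164 171 [ 0.5828 -0.3764  0.19  ]
150 [162, 161, 162, 163, 163, 158, 150, 170, 177, 174, 176, 173, 173, 175, 174, 174] [21, 21, 22, 22, 23, 23, 12, -9, -14, -12, -11, -11, -11, -12, -11, -11]
151 [161, 162, 163, 162, 163, 154, 144, 168, 179, 175, 178, 177, 177, 177, 177, 174] [22, 21, 23, 21, 23, 22, 9, -12, -14, -13, -13, -14, -12, -13, -11, -13]
152 [163, 160, 160, 164, 163, 160, 153, 165, 172, 171, 171, 169, 175, 174, 172, 174] [23, 20, 24, 22, 23, 20, 9, -9, -14, -13, -12, -13, -13, -13, -11, -9]
167 [-13, -14, -11, -11, -13, -13, -14, -13, -8, 10, 20, 20, 18, 19, 19, 21, 18, 19]
168 [-11, -13, -13, -13, -12, -12, -14, -14, -8, 11, 18, 20, 18, 19, 19, 20, 17, 20]
```

```bash
python3 - <<'E'
from h import *
L=plane("top",(133.5,173.95),.16);R=plane("top",(387.5,190.5),.16)
print("forks",L,R,(L+R)/2,(L[0]-R[0])/(L[1]-R[1]),np.linalg.norm(L-R))
a=plane("top",(124.3,150.8),.19);b=plane("top",(398.9,167.9),.19);print("bar",a,b,(a+b)/2,(a[0]-b[0])/(a[1]-b[1]),np.linalg.norm(a-b))
print(robot.get_obs()["tool_pos"])
E
```

```text
forks [0.5571 0.3318 0.16  ] [ 0.5241 -0.3688  0.16  ] [ 0.5406 -0.0185  0.16  ] 0.047102483585498185 0.7013767603791845
bar [0.6151 0.35   0.19  ] [ 0.582  -0.3894  0.19  ] [ 0.59855 -0.0197   0.19   ] 0.044766026507979464 0.7401405069309477
[ 0.60116509 -0.02087483  0.20368296]
```

```bash
python3 -m pendant '[[-1.5,0,0,0,0,0,0],[-1.5,0,0,0,0,0,0],[-1.5,0,0,0,0,0,0],[-1.3,0.1,0,0,0,0,0],[0,0,0,0,0,0,0],[0,0,0,0,0,0,0],[0,0,0,0,0,0,0]]' && python3 - <<'E'
from h import *
t=imaging.snapshot("top"); i=t.astype(int);print(robot.get_obs()["tool_pos"])
w=(i.max(2)>100)&(i[:,:,0]-i[:,:,2]<12)
for c in (126,130,138,380,386,394):
    r=np.where(w[160:200,c])[0]+160
    for q in np.split(r,np.where(np.diff(r)>1)[0]+1):
        if len(q)>3: print(c,q.min(),q.max(),plane("top",(c,(q.min()+q.max())/2),.19))
s=imaging.snapshot("side");cv2.imwrite("pics/s11.png",s[:,:,::-1])
E
```

```text
time: 30.65
tool_pos: [0.5435, -0.0199, 0.2044]
ee_rot: [-3.141, -0.001, 1.522]
wrist_force: [-0.4, 0.1, -3.2]
width: 0.0177
finger_force: 30.0
[ 0.54339563 -0.01985541  0.20427585]
126 167 174 [0.5613 0.3421 0.19  ]
130 167 175 [0.5602 0.3313 0.19  ]
138 168 175 [0.5592 0.3097 0.19  ]
380 184 191 [ 0.5281 -0.3376  0.19  ]
386 184 192 [ 0.5271 -0.3536  0.19  ]
394 185 192 [ 0.5261 -0.3748  0.19  ]
```

```bash
python3 -m pendant '[[-0.2,0,0,0,0,0,0],[0,0,-1.5,0,0,0,0],[0,0,-1.5,0,0,0,0],[0,0,-0.8,0,0,0,0],[0,0,-0.5,0,0,0,0],[0,0,0,0,0,0,0],[0,0,0,0,0,0,0]]'
python3 -m pendant '[[0,0,-0.25,0,0,0,0],[0,0,0,0,0,0,0]]' | sed -n '2p;4p'
python3 -m pendant '[[0,0,-0.2,0,0,0,0],[0,0,0,0,0,0,0]]' | sed -n '2p;4p'
```

```text
time: 31.45
tool_pos: [0.5409, -0.0198, 0.1616]
ee_rot: [-3.141, -0.001, 1.522]
wrist_force: [0.5, 0.1, -2.5]
width: 0.0177
finger_force: 30.0
tool_pos: [0.5408, -0.0198, 0.1593]
wrist_force: [-0.7, -0.5, -2.8]
tool_pos: [0.5406, -0.0198, 0.1568]
wrist_force: [0.4, 0.7, -2.3]
```

```bash
python3 -m pendant '[[0,0,-0.2,0,0,0,0],[0,0,0,0,0,0,0]]' | sed -n '2p;4p'
python3 -m pendant '[[0,0,-0.15,0,0,0,0],[0,0,0,0,0,0,0]]' | sed -n '2p;4p'
```

```text
tool_pos: [0.5408, -0.0198, 0.1565]
wrist_force: [-1.5, 0.7, 4.1]
tool_pos: [0.5408, -0.0198, 0.1564]
wrist_force: [-3.8, 0.3, 9.3]
```

Seated at the expected height (0.1565). Release, lift, and verify by measurement.

```bash
python3 -m pendant '[[0,0,0.1,0,0,0,0.35],[0,0,0,0,0,0,0.35],[0,0,0,0,0,0,0.35],[0,0,1,0,0,0,0.35],[0,0,3,0,0,0,0.35],[0,0,4,0,0,0,0.35],[-4,0,1,0,0,0,0.35],[-4,0,0,0,0,0,0.35]]' && python3 -m pendant '[[-4,2,0,0,0,0,0.6],[-3,3,0,0,0,0,0.6],[0,4.5,0,0,0,0,0.6],[0,4.5,0,0,0,0,0.6],[0,4.5,0,0,0,0,0.6],[0,4.5,0,0,0,0,0.6],[0,0,0,0,0,0,0.6],[0,0,0,0,0,0,0.6]]'; python3 - <<'E'
from h import *
from scipy.spatial.transform import Rotation as Q
o=robot.get_obs();print(o["joint_positions"],Q.from_euler("xyz",o["ee_rot"]).as_matrix().round(3))
t=snap("top","pics/t12.png"); i=t.astype(int)
w=(i.max(2)>100)&(i[:,:,0]-i[:,:,2]<12)
for c in (128,132,386,390):
    r=np.where(w[160:200,c])[0]+160
    for q in np.split(r,np.where(np.diff(r)>1)[0]+1):
        if len(q)>3: print(c,q.min(),q.max(),plane("top",(c,(q.min()+q.max())/2),.144))
# ends: scan along bar line
for rg in (range(116,140),range(380,404)):
    m=[(c,w[168:195,c].sum()) for c in rg]; print(m)
s=snap("side","pics/s12.png"); j=s.astype(int)
for n,im in(("top",i),("side",j)):
    d=(im.max(2)<60); print(n,[(b[0],b[1]) for b in blobs(im,d,25) if 150<b[1][0]<400 and 125<b[1][1]<300])
print(plane("top",(326/1,139.4),.012))
E
```

```text
time: 33.05
tool_pos: [0.4617, -0.02, 0.2476]
ee_rot: [3.137, 0.0, 1.523]
wrist_force: [0.1, 0.1, 0.9]
width: 0.0325
finger_force: 0.0
time: 33.85
tool_pos: [0.3905, 0.2108, 0.2448]
ee_rot: [-3.141, 0.0, 1.525]
wrist_force: [-1.2, -0.4, 0.8]
width: 0.0565
finger_force: 0.0
[ 3.67022502e-01 -1.55039931e-01  1.55020224e+00  1.26567749e-04
  1.74701082e+00  4.12909641e-01] [[ 0.046  0.999 -0.001]
 [ 0.999 -0.046 -0.   ]
 [-0.    -0.001 -1.   ]]
132 171 178 [0.558  0.3415 0.144 ]
386 188 195 [ 0.5232 -0.3707  0.144 ]
390 188 195 [ 0.5235 -0.3819  0.144 ]
[(116, np.int64(0)), (117, np.int64(0)), (118, np.int64(0)), (119, np.int64(0)), (120, np.int64(0)), (121, np.int64(0)), (122, np.int64(0)), (123, np.int64(0)), (124, np.int64(0)), (125, np.int64(0)), (126, np.int64(0)), (127, np.int64(0)), (128, np.int64(1)), (129, np.int64(7)), (130, np.int64(8)), (131, np.int64(8)), (132, np.int64(8)), (133, np.int64(8)), (134, np.int64(8)), (135, np.int64(8)), (136, np.int64(8)), (137, np.int64(7)), (138, np.int64(7)), (139, np.int64(7))]
[(380, np.int64(8)), (381, np.int64(7)), (382, np.int64(7)), (
[... 577 characters left out ...]
9, 189.4]), ([328, 192, 5, 7, 28], [329.7, 194.8]), ([279, 193, 14, 5, 25], [284.8, 195.4]), ([365, 195, 23, 8, 142], [373.9, 198.2]), ([195, 225, 2, 18, 35], [195.5, 233.7]), ([175, 229, 11, 11, 98], [179.8, 234.4])]
side [([173, 136, 11, 9, 81], [177.7, 140.3]), ([205, 138, 12, 30, 238], [210.0, 155.5]), ([223, 164, 7, 7, 42], [226.3, 167.2]), ([167, 168, 8, 8, 47], [170.1, 171.5]), ([252, 178, 14, 15, 96], [258.7, 185.2]), ([182, 180, 8, 8, 50], [185.1, 183.3]), ([240, 180, 8, 8, 43], [243.6, 184.0]), ([270, 211, 9, 9, 57], [273.6, 215.5]), ([300, 242, 10, 10, 64], [304.1, 246.9]), ([334, 253, 5, 8, 27], [335.9, 256.6]), ([315, 259, 20, 36, 401], [324.2, 278.9])]
[ 0.7048 -0.2318  0.012 ]
```

```bash
python3 -m pendant '[[0.2,0.2,-4.5,0,0,0,0.7],[0,0,-4.5,0,0,0,0.7],[0,0,-4.5,0,0,0,0.7],[0,0,-3,0,0,0,0.7],[0,0,-1.3,0,0,0,0.7],[0,0,0,0,0,0,0.7],[0,0,0,0,0,0,0.7]]' && python3 -m pendant '[[0,0,0,0,0,0,0],[0,0,0,0,0,0,0],[0,0,0,0,0,0,0],[0,0,0,0,0,0,0],[0,0,0,0,0,0,0],[0,0,0,0,0,0,0],[0,0,0,0,0,0,0],[0,0,0,0,0,0,0]]'
```

```text
time: 34.65
tool_pos: [0.3941, 0.212, 0.0682]
ee_rot: [3.14, -0.002, 1.521]
wrist_force: [0.4, 0.4, 0.6]
width: 0.0658
finger_force: 0.0
time: 35.45
tool_pos: [0.3926, 0.2124, 0.0668]
ee_rot: [-3.141, -0.001, 1.522]
wrist_force: [-1.5, 0.1, 3.6]
width: 0.0296
finger_force: 30.0
```

```bash
python3 -m pendant '[[0,0,1,0,0,0,0],[0,0,1,0,0,0,0],[0,0,0.8,0,0,0,0],[0,0,0.5,0,0,0,0],[0,0,0,0,0,0,0],[0,0,0,0,0,0,0]]' && python3 -m pendant '[[0,0,0.2,0,0,0,0],[0,0,0,0,0,0,0],[0,0,0,0,0,0,0]]'
```

```text
time: 36.05
tool_pos: [0.3926, 0.2123, 0.0991]
ee_rot: [-3.141, -0.001, 1.522]
wrist_force: [1.9, 3.3, -6.9]
width: 0.0296
finger_force: 30.0
time: 36.35
tool_pos: [0.3926, 0.2123, 0.1013]
ee_rot: [-3.14, -0.001, 1.522]
wrist_force: [2.3, 2.4, -7.0]
width: 0.0293
finger_force: 30.0
```

```bash
python3 -m pendant '[[0,0,0.2,0,0,0,0],[0,0,0,0,0,0,0],[0,0,0,0,0,0,0]]' | sed -n '2p;4p'; python3 -m pendant '[[0,0,0.1,0,0,0,0],[0,0,0,0,0,0,0],[0,0,0,0,0,0,0]]'| sed -n '2p;4p'; python3 - <<'E'
from h import *
i=snap("side").astype(int); print([(b[0],b[1]) for b in blobs(i,i.max(2)<60,20) if 150<b[1][0]<230 and 125<b[1][1]<220]); print(proj("side",(.393,.213,.0695)),proj("side",(.393,.213,.1045)))
E
```

```text
tool_pos: [0.3926, 0.2123, 0.1019]
wrist_force: [5.0, 2.8, -13.4]
tool_pos: [0.3925, 0.2123, 0.102]
wrist_force: [5.6, 3.7, -17.4]
[([169, 128, 22, 11, 111], [179.9, 134.3]), ([154, 136, 56, 27, 425], [180.6, 149.8]), ([206, 147, 11, 21, 173], [211.1, 158.6]), ([223, 164, 7, 7, 41], [226.4, 167.1]), ([182, 167, 9, 13, 58], [185.7, 174.2]), ([167, 168, 8, 8, 51], [170.3, 171.6])]
[185.2 183.7] [184.3 175.8]
```

Stop reached (force rose to 17 N, and the knob is seen at its raised height). Lower it, release, retreat.

```bash
python3 -m pendant '[[0,0,-1,0,0,0,0],[0,0,-1,0,0,0,0],[0,0,-1,0,0,0,0],[0,0,-0.6,0,0,0,0],[0,0,0,0,0,0,0],[0,0,0,0,0,0,0],[0,0,0,0,0,0,0.7],[0,0,0,0,0,0,0.7]]' && python3 -m pendant '[[0,0,0,0,0,0,0.7],[0,0,0,0,0,0,0.7],[0,0,0.5,0,0,0,0.7],[0,0,2,0,0,0,0.7],[0,0,4,0,0,0,0.7],[0,0,4,0,0,0,0.7],[-4,-2,4,0,0,0,0.7],[-2,-4,2,0,0,0,0.7]]' && python3 -m pendant '[[0,-4,0,0,0,0,0.7],[0,-4,0,0,0,0,0.7],[0,0,0,0,0,0,0.7],[0,0,0,0,0,0,0.7],[0,0,0,0,0,0,0.7],[0,0,0,0,0,0,0.7]]'; python3 - <<'E'
from h import *
t=snap("top").astype(int);s=snap("side").astype(int)
for n,im in(("top",t),("side",s)):
    print(n,[(b[0],b[1]) for b in blobs(im,im.max(2)<60,20) if 75<b[1][0]<400 and 125<b[1][1]<340])
w=(t.max(2)>100)&(t[:,:,0]-t[:,:,2]<12)
for c in (132,390):
    r=np.where(w[168:198,c])[0]+168; print(c,r.min(),r.max())
E
```

```text
time: 37.8
tool_pos: [0.3933, 0.2118, 0.0695]
ee_rot: [3.141, 0.0, 1.522]
wrist_force: [0.1, -0.7, -0.0]
width: 0.0415
finger_force: 0.0
time: 38.6
tool_pos: [0.3392, 0.1566, 0.2303]
ee_rot: [3.139, -0.002, 1.527]
wrist_force: [1.0, -1.5, 1.2]
width: 0.0659
finger_force: 0.0
time: 39.2
tool_pos: [0.3393, 0.0766, 0.2267]
ee_rot: [-3.14, -0.001, 1.525]
wrist_force: [-0.2, 0.2, 0.5]
width: 0.0657
finger_force: 0.0
top [([134, 166, 16, 6, 52], [140.7, 168.6]), ([133, 179, 22, 10, 151], [144.8, 183.2]), ([247, 179, 26, 9, 187], [259.6, 182.8]), ([371, 182, 18, 5, 57], [380.1, 184.3]), ([183, 183, 12, 5, 45], [188.6, 184.6]), ([185, 184, 16, 9, 40], [194.9, 189.5]), ([223, 185, 9, 3, 21], [226.7, 185.9]), ([79, 189, 22, 21, 341], [90.0, 198.9]), ([284, 189, 11, 3, 24], [288.8, 190.1]), ([328, 192, 6, 7, 31], [329.9, 195.1]), ([100, 193, 10, 18, 43], [106.3, 202.1]), ([279, 193, 14, 6, 27], [285.1, 195.5]), ([365, 195, 23, 8, 146], [374.2, 198.2]), ([159, 221, 134, 163, 11240], [212.3, 315.9]), ([129, 225, 11, 14, 93], [134.2, 230.9]), ([169, 225, 29, 20, 129], [188.2, 238.1]), ([174, 229, 13, 11, 104], [179.8, 234.3]), ([337, 239, 3, 12, 20], [338.2, 244.6])]
side [([0, 0, 200, 251, 17004], [84.3, 126.0]), ([149, 124, 68, 44, 918], [188.7, 144.2]), ([302, 132, 6, 8, 20], [303.8, 134.8]), ([223, 164, 7, 7, 41], [226.4, 167.1]), ([252, 178, 14, 15, 95], [258.7, 185.3]), ([182, 180, 7, 8, 43], [185.3, 183.5]), ([240, 180, 8, 8, 40], [243.6, 184.0]), ([270, 211, 9, 9, 52], [273.6, 215.7]), ([54, 231, 71, 84, 3017], [91.4, 280.8]), ([300, 242, 9, 9, 57], [303.8, 246.7]), ([334, 253, 5, 8, 26], [336.0, 256.8]), ([316, 259, 19, 36, 390], [324.2, 278.8]), ([78, 302, 47, 19, 92], [102.4, 314.2]), ([356, 306, 18, 20, 192], [365.8, 316.9]), ([338, 316, 21, 27, 284], [346.0, 331.2])]
132 171 178
390 188 195
```

The knob is back at its home pixel (185.3,183.5), the caps and bar haven't moved, and the robot is clear. Handing in.

```bash
python3 -c "
from bench import robot
print(robot.close_job())"
```

```text
the job is handed in; nothing more can be done
None
```

I handed the job in at about 39 s of robot time: all four flasks (three were tipped) stand on the tray, the bar lies in both forks, and the plunger was pulled to its stop and is back down; no verdict was returned.

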